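Set the router table's bit height by clicks, lock it and clip the bit guard on

ROBOT

A 7-joint arm with a two-finger parallel gripper is mounted at the origin on the work surface. World frame = base frame: x ahead of the robot, y to its left, z up, the work surface at z = 0. Lengths are in mm, angles in rad, forces in N, time in s.
With the tool pointing down it reaches from about 400 to 875 mm from the base axis. Payload 4.4 kg.
Tool frame: the origin (TCP) lies between the finger pads; the fingertips stand 22 mm ahead of it and the grasp point (between the pads) lies 3 mm ahead of it; z points along the fingers, y is the line along which they close (so a half turn about z gives the same grasp; the last joint's range is limited). The gripper opens to 85 mm and grips with 20 to 120 N. Pads are 22 mm wide; open, the fingers measure 114 mm over their backs; the gripper's body (76 mm by 85 mm) begins 54 mm behind the grasp point. The pads swing forward as they close: fully open they stand 13 mm farther back than shut.
Start: joints at [1.199, 0.628, 0.038, 1.517, -0.027, 0.996, -0.02], TCP at [195.713, -619.85, 253.313] pointing down, gripper open.
Joint ranges: [-3.06, 3.06], [-0.37, 2.12], [-1.25, 1.32], [0.18, 2.47], [-1.1, 4.24], [0.23, 1.98], [-2.94, 2.94]. Speed limits (rad/s): [2.57, 2.57, 3.14, 3.14, 3.14, 3.14, 3.14].

INTERFACE

Orientations are given as [roll, pitch, yaw] about the fixed x, y, z axes, in that order (R = Rz(yaw) Ry(pitch) Rx(roll)).
In Python, from cell import ctrl gives the robot as it stands.
- The arm moves only by the tool step_arm, never from a script. Its argument "plan" is a list of rows, each an object of numbers: "dx", "dy", "dz": the shift along the tool's x, y, z scaled (see below); "ax", "ay", "az": the turn, a rotation vector about the tool's x, y, z scaled (see below); "gripper": the opening, from 0 (shut) to 1 (fully open). A call has 1 to 20 rows; each row shifts and turns the commanded pose from where the row before left it, along the tool's axes as they then stand; what a row does not reach is not made up. The controller multiplies each number of a shift by 0.3 m and each number of a turn by 90 degrees. A row lasts 1/8 s, in which the tool goes at most 62.5 mm and 10.7 degrees, less where a joint would pass 70% of its speed; a pose out of reach is approached as far as the arm can. A call with a number of a shift or a turn outside -1 to 1 is refused whole. A call with a gripper value outside its range is refused whole. The fingers move at their own pace and stop on an object; the grip force is fixed at half the most. Time passes only in rows, so rows that do not move let the fingers close. It gives the time, the measured TCP pose, the force, the opening and the grip force at its end, in the units of the state.
- ctrl.read_state(): the state, without advancing time (a new reading comes with each control period).
- ctrl.get_image(name): name is "side" or "top" or "wrist"; returns a dict with "color" (400x640x3 uint8, red, green, blue), "range_z" (400x640 float32, mm along the optical axis (not along the pixel's ray), 0 where there is no reading), "fx", "fy", "cx", "cy" (pixels), "k1" (the pictures are not rectified: a ray, as slopes to the right and down, at radius r is drawn at 1 + k1 r^2 times it, then the intrinsics apply), "T" (4x4, takes a point from camera to world coordinates); the wrist camera has in their place "T_tool_cam" (4x4, takes a point from camera to tool coordinates, whose origin is the TCP and whose axes are the flange's). Camera axes: x right, y down, z forward; pixel columns grow to the right and rows downward; lengths in mm; the calibration is good to about 2 mm. A picture is of the moment at which its call begins: read the wrist's pose just before it.
- ctrl.finish_job(): hands the job in; it is judged then, once.
The state is a dict: "clock": time; "qpos": joint angles; "qd": joint speeds; "tau": joint torques, N m; "eef_pos": TCP position; "tool_rot": TCP orientation; "force": force on the tool from outside, world axes, zero at the start; "torque": the same for the moment, N m; "width": finger opening in mm; "gripper_force": force on a finger pad.
Only numpy, scipy, OpenCV 4.12 (cv2) and the standard library are available. Lean on these libraries where they do the work, as an engineer would, in place of code of your own. Each camera call takes 0.05 s, during which the arm holds its last target. There are 200 camera calls.

TASK

Set up the router table for the next pass. Wind the lift dial by its crank grip anticlockwise right back to its stop, then clockwise exactly six clicks from there, and swing the lock lever closed. Then put the bit guard over the fence, hood towards the robot, and press its back leg fully home in the spring clip behind the fence; let go, and leave the other things on the table where they are.

Things in the scene. Friction and masses are not known exactly. Their poses are not given: they have to be found in the camera images.
- router_top: The router table: a grey slab 530 x 820 mm lying on the bench, its top 25 mm above the bench (z = 0.025), turned by up to 0.15 rad. Origin on the router bit's axis, at bench level; x points away from the robot square to the fence, y to the left along the fence, z up. 'Table frame' below means this frame.
- dial_axis (a point): The lift dial: an aluminium handwheel 100 mm across, lying flat on the lift plate on the robot's side of the fence, turning about a vertical axis. This point is on the axis at the dial's top face, 22 mm above the router table's top. Axes as the table frame.
- dial_grip (a point): The dial's crank grip: an upright black round handle, 18 mm in diameter, 46 mm tall, fixed on the dial's top face 40 mm off the axis. This point is its middle, 23 mm above the dial's top face. At dial = 0 it lies to -y of the axis (table frame); winding clockwise it passes -x, the robot's side, at three clicks and is at +y at six.
- dial (a joint): Dial angle (rad), clockwise from above positive. 0 = first detent, right at the lower stop (stop at -0.03). Detents every 0.5236 (30 deg); a sprung roller holds the dial in each: about 9 N at the grip lifts it out, and past half-way it snaps into the next by itself. Six clicks = 3.1416; upper end 3.9. Starts two to five clicks up. The bit rises 0.25 mm a click.
- lock_pivot (a point): Pivot (vertical axis) of the lift's lock lever, a flat dark steel lever on the lift plate beside the dial, on its +y side; point at the router table's top. The hub is 20 mm in diameter; hub and bar reach 20 mm above the router table's top.
- lock_knob (a point): The lever's upright black knob at its far end, 85 mm from the pivot: 18 mm in diameter, reaching 43 mm above the router table's top; this point is on its axis, 30 mm above that top.
- lock (a joint): Lock lever angle (rad): 0 = closed, at a stop (lever pointing half-way between +x and +y of the table frame), growing anticlockwise from above to 1.25 = fully open. Starts open. Stays where it is left; about 1 N at the knob moves it. Closing drops a tooth into the dial's index wheel: it goes in only with the dial in a detent, and then blocks the dial.
- guard_grip (a point): Centre of the loose bit guard's grip: a black block 12 mm thick (guard x), 70 mm long (y), 36 mm tall, on the guard's top straight above its back leg; the back leg's lower edge is 108 mm below. The guard weighs about 150 g and starts standing on its legs on the router table, left of the dial, turned -0.45 to 0.15 rad from the table frame.
- guard_edge (a point): Middle of the lower edge of the guard's back leg, the edge that goes into the clip. The guard is a clear hood bent to an arch 110 mm wide (y): a grey back leg 6 mm thick and 85 mm tall, its lowest 10 mm bevelled to a 2.4 mm edge, a 5 mm top, and a clear front leg of the same height, 95 mm away towards the guard's -x.
- guard_front (a point): Middle of the guard's clear front leg (5 mm thick), half-way up: 95.5 mm to -x of the back leg and 42.5 mm above the lower edges.
- clip_seat (a point): Middle of the floor of the spring clip on the black dust box behind the fence, where the leg's edge rests when home; 39 mm above the router table's top, axes as the table frame. Two steel jaws, 96 mm long (y), mouth 24 mm wide (x) 38 mm above the floor, close to 2 mm apart 22 mm above it; pressing the leg down with 10 to 20 N parts them. Below is a shallow groove.
- fence_top (a point): Middle of the fence's top edge, 70 mm above the router table's top, over the bit opening, 39 mm in front of (-x of) the clip's middle. The fence is 26 mm thick (from 9 mm in front of this point to 17 mm behind it) and runs along y. The guard straddles it: back leg behind it in the clip, front leg in front of it and of the bit.
- push_block_mid (a point): Bystander: wooden push block with a handle, 200 x 75 x 98 mm; its middle.
- setup_bar_mid (a point): Bystander: two brass set-up bars as one block, 75 x 25 x 24 mm; its middle.
- spanner_mid (a point): Bystander: steel spanner, 190 mm long, lying flat left of the dial and lever; its middle.
- tape_mid (a point): Bystander: black tape measure, 75 x 68 x 40 mm; its middle.

How it is judged (in metres and radians):
On the way, in this order (a step that is already met when the one before it is completed fails the run):
1. the dial is wound back to its stop, the lock lever still open (value of joint dial below 0.12 rad and value of joint lock above 0.4 rad), for 0.1 s.
2. the dial rests six clicks up from the stop (value of joint dial between 3.0216 and 3.2616 rad and velocity of joint dial between -0.3 and 0.3 rad/s), for 0.3 s.
3. the lock lever is closed, the dial still at six clicks (value of joint dial between 3.0216 and 3.2616 rad and value of joint lock below 0.12 rad), for 0.2 s.
At the end, for the whole second after the job is handed in: Dial at rest six clicks up (3.14 rad, within 0.12), lock lever closed (under 0.12 rad), guard at rest in the clip: its edge within 4 mm of the clip floor in height, 4 mm across and 12 mm along it, upright within 0.1 rad, front leg on the robot's side of the fence (all of step 3 and z of guard_edge in the frame of clip_seat between -0.004 and 0.004 m and x of guard_edge in the frame of clip_seat between -0.004 and 0.004 m and y of guard_edge in the frame of clip_seat between -0.012 and 0.012 m and x of guard_front in the frame of clip_seat below -0.08 m and angle between guard_edge's own z axis and vertical below 0.1 rad and linear speed of guard below 0.02 m/s); the robot touches nothing.
It fails at once if a bystander (push block, set-up bars, spanner or tape measure) is moved by more than 30 mm (distance of any of push_block_mid, setup_bar_mid, spanner_mid, tape_mid from where it was at the start of the episode above 0.03 m).
It also fails if it takes over 72 s, if anything falls off the work surface, if the arm or the gripper's body presses on something with over 40 N, if the wrist force passes 120 N, or if a joint passes its speed limit or range.

## Working session

There is one attempt and no reset: what is moved stays moved. The work goes in short steps, Python scripts to look and compute and a tool call to move; the robot and the scene stay as the last step left them, time stands still between calls to the robot, and variables do not carry over. Pictures are saved under pics/ and viewed, at most 10 in all, crops included, and the job is handed in when it is done.

Besides the shell and the picture viewer there is one more tool, called as a command line: name --argument value ..., lists and objects as JSON in quotes. step_arm: Moves the arm, as the interface text tells. Shifts and turns lie within -1 to 1; 1 stands for 0.3 m of shift or 90 degrees of turn. Its arguments: {"type":"object","properties":{"plan":{"type":"array"}},"required":["plan"]}

```bash
ls; mkdir -p pics; cat > h.py <<'E'
import numpy as np,cv2
from cell import ctrl
from scipy.spatial.transform import Rotation as R
def grab(n):
    s=ctrl.read_state(); im=ctrl.get_image(n)
    if n=="wrist":
        T=np.eye(4);T[:3,:3]=R.from_euler('xyz',s['tool_rot']).as_matrix();T[:3,3]=s['eef_pos']
        im['T']=T@np.array(im['T_tool_cam'])
    return im
def save(im,f,box=None,k=1):
    c=im['color'][:,:,::-1]
    if box: u0,v0,u1,v1=box; c=c[v0:v1,u0:u1]
    c=cv2.resize(c,None,fx=k,fy=k,interpolation=cv2.INTER_CUBIC); cv2.imwrite('pics/'+f,c)
def ray(im,u,v):
    K=np.array([[im['fx'],0,im['cx']],[0,im['fy'],im['cy']],[0,0,1.]])
    p=cv2.undistortPoints(np.array([[[u,v]]],float),K,np.array([im['k1'],0,0,0,0.]))[0,0]
    return np.array([p[0],p[1],1.])
def atz(im,u,v,z):
    T=np.array(im['T']);d=T[:3,:3]@ray(im,u,v);o=T[:3,3];return o+d*(z-o[2])/d[2]
def dep(im,u,v):
    T=np.array(im['T']);return (T@np.append(ray(im,u,v)*im['range_z'][int(v),int(u)],1))[:3]
def proj(im,P):
    T=np.linalg.inv(np.array(im['T']));p=T[:3,:3]@np.array(P,float)+T[:3,3];x,y=p[0]/p[2],p[1]/p[2];k=1+im['k1']*(x*x+y*y)
    return im['cx']+im['fx']*x*k, im['cy']+im['fy']*y*k
E
python3 - <<'E'
from h import *
import pickle
for n in('top','side'):
    im=grab(n); save(im,n+'1.png'); pickle.dump(im,open(n+'1.pkl','wb')); print(n,np.round(im['T'],3).tolist(),im['fx'],im['k1'])
s=ctrl.read_state();print(s['clock'],s['eef_pos'],s['tool_rot'],s['width'],s['force'])
E
```

```text
pics
top [[0.001, -0.989, 0.146, 375.492], [-1.0, -0.001, -0.004, 8.923], [0.005, -0.146, -0.989, 1280.395], [0.0, 0.0, 0.0, 1.0]] 497.69036169826455 -0.020830950384692782
side [[-0.958, -0.148, 0.246, 217.206], [-0.287, 0.468, -0.836, 1096.341], [0.008, -0.871, -0.49, 768.617], [0.0, 0.0, 0.0, 1.0]] 516.4564619181718 -0.014823279056880724
0.1 [ 195.53343495 -619.3629915   252.48693438] [-3.13993198e+00  1.61185863e-05  3.05720462e-01] 85.77661231997568 [0.58963895 0.58883451 0.00365713]
```

View pics/top1.png

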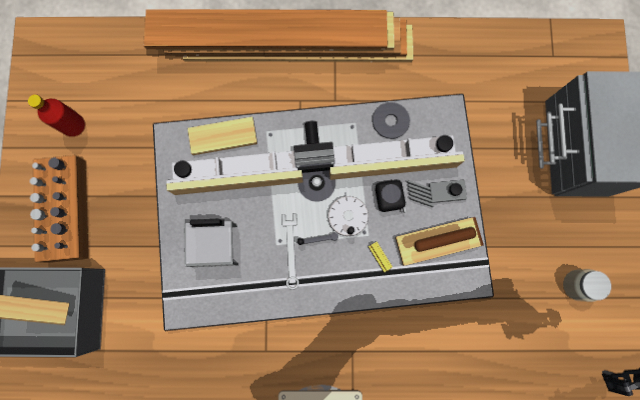

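View pics/side1.png

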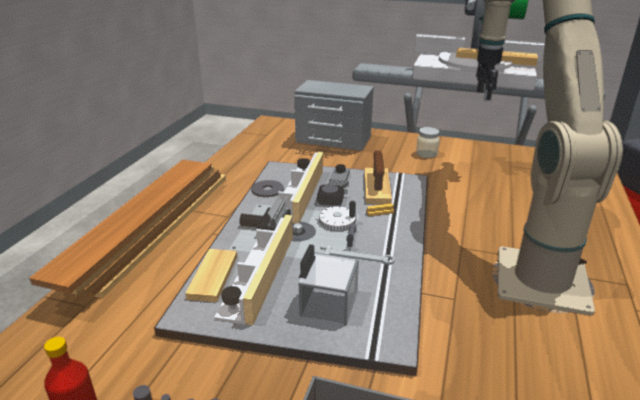

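```bash
python3 - <<'E'
from h import *
import pickle
im=pickle.load(open('top1.pkl','rb')); save(im,'top_c.png',(170,100,410,280),3.3)
E
```

```text
(no output)
```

View pics/top_c.png

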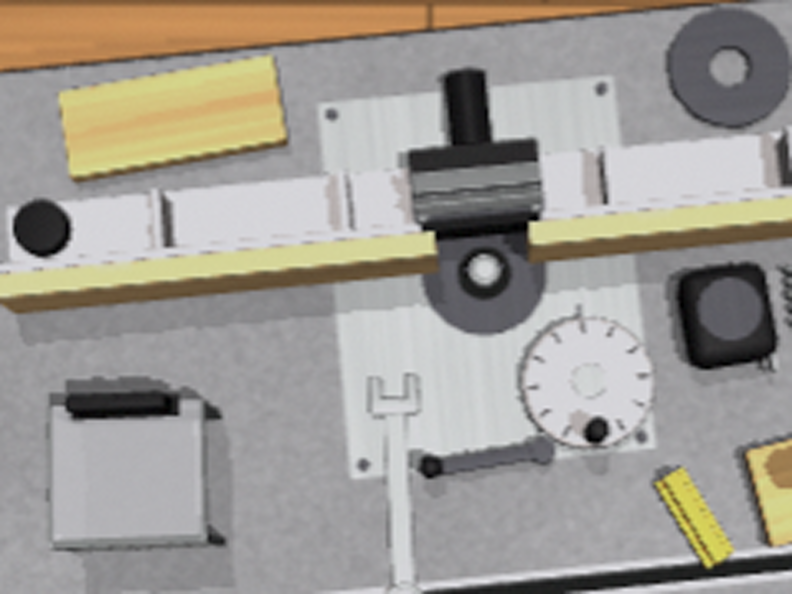

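```bash
python3 - <<'E'
from h import *
import pickle
im=pickle.load(open('top1.pkl','rb'))
def c(x,y,z): return atz(im,170+(x+.5)/3.3-.5,100+(y+.5)/3.3-.5,z)
N=dict(dial=(588,380,47),grip=(597,430,93),knob=(431,465,68),pivot=(541,451,45),bit=(484,268,25),ggrip=(122,404,151),gl=(68,403,151),gr=(177,403,151),
 fl=(0,270,95),fr=(434,236,95),fr2=(792,200,95),spj=(395,385,30),p1=(331,114,25),p2=(601,90,25),p3=(363,464,25),p4=(641,437,25),boxl=(410,152,60),boxr=(537,141,60))
for k,v in N.items(): print(k,np.round(c(*v),1))
P={k:c(*v) for k,v in N.items()}
for a,b in(('p1','p2'),('p3','p4'),('fl','fr2')):
    d=P[a]-P[b];print(a,np.arctan2(-d[0],d[1]))
# depth checks
for k in('grip','knob','ggrip','dial','fr','boxl'):
    x,y,_=N[k];print(k,'dep',np.round(dep(im,round(170+x/3.3),round(100+y/3.3)),1))
# clip height profile: depth map around box
ys,xs=np.mgrid[138:172:2,312:316:4]
for u,v in zip(xs.ravel(),ys.ravel()): print(u,v,np.round(dep(im,u,v)))
E
```

```text
dial [532.3 -68.7  47. ]
grip [489.9 -72.1  93. ]
knob [466.3  49.1  68. ]
pivot [478.6 -33.   45. ]
bit [622.9  10.2  25. ]
ggrip [501.9 260.3 151. ]
gl [502.6 297.7 151. ]
gr [502.7 222.2 151. ]
fl [607.1 365.9  95. ]
fr [633.  47.  95.]
fr2 [ 660.8 -217.9   95. ]
spj [530.4  78.3  30. ]
p1 [746.5 131.2  25. ]
p2 [766.5 -82.2  25. ]
p3 [470.2 102.5  25. ]
p4 [ 491.1 -110.4   25. ]
boxl [706.2  66.9  60. ]
boxr [715.1 -30.3  60. ]
p1 0.09382854952904093
p3 0.09815294828189308
fl 0.09174907065543451
grip dep [489.8 -73.1  93.8]
knob dep [465.4  47.3  65.7]
ggrip dep [502.3 259.9 148.9]
dial dep [531.2 -68.8  52.1]
fr dep [645.4  47.   28. ]
boxl dep [705.2  66.6  60.8]
312 138 [727.  21.  59.]
312 140 [722.  21.  57.]
312 142 [716.  21.  61.]
312 144 [710.  21.  61.]
312 146 [705.  21.  64.]
312 148 [701.  21.  59.]
312 150 [695.  21.  62.]
312 152 [681.  21.  96.]
312 154 [677.  21.  92.]
312 156 [673.  21.  88.]
312 158 [668.  21.  88.]
312 160 [659.  21. 103.]
312 162 [661.  21.  74.]
312 164 [659.  21.  62.]
312 166 [654.  21.  62.]
312 168 [649.  21.  60.]
312 170 [648.  21.  39.]
```

step_arm --plan '[{"dx":0.0927,"dy":-0.0902,"dz":0,"gripper":0.45},{"dx":0.0927,"dy":-0.0902,"gripper":0.45},{"dx":0.0927,"dy":-0.0902,"gripper":0.45},{"dx":0.0927,"dy":-0.0902,"gripper":0.45},{"dx":0.0927,"dy":-0.0902,"gripper":0.45},{"dx":0.0927,"dy":-0.0902,"gripper":0.45},{"dx":0.0927,"dy":-0.0902,"gripper":0.45},{"dx":0.0927,"dy":-0.0902,"gripper":0.45},{"dx":0.0927,"dy":-0.0902,"gripper":0.45},{"dx":0.0927,"dy":-0.0902,"gripper":0.45},{"dx":0.0927,"dy":-0.0902,"gripper":0.45},{"dx":0.0927,"dy":-0.0902,"gripper":0.45},{"dx":0.0927,"dy":-0.0902,"gripper":0.45},{"dx":0.0927,"dy":-0.0902,"gripper":0.45},{"dx":0.0927,"dy":-0.0902,"gripper":0.45},{"dx":0.0927,"dy":-0.0902,"gripper":0.45},{"gripper":0.45},{"gripper":0.45}]'

```text
invalid input
```

```bash
python3 - <<'E'
from h import *
import pickle
im=grab('wrist'); save(im,'w1.png'); pickle.dump(im,open('w1.pkl','wb'))
s=ctrl.read_state();print(s['clock'],s['eef_pos'],s['tool_rot'],s['width'],s['qpos'])
for n,P in dict(dial=(532,-69,47),grip=(490,-72,93),knob=(466,48,68),pivot=(478.6,-33,45)).items(): print(n,proj(im,P))
E
```

```text
0.15 [ 195.5831794  -619.44241834  252.60460151] [-3.14019483e+00 -4.83233846e-06  3.05770606e-01] 85.16875774410927 [ 1.19923421  0.62914125  0.03842292  1.51810802 -0.02699468  0.99625806
 -0.02001569]
dial (np.float64(-391.1841699400209), np.float64(-620.2923718185802))
grip (np.float64(-550.2766622987363), np.float64(-673.3662620570733))
knob (np.float64(-664.0166770646765), np.float64(-607.9124898415369))
pivot (np.float64(-416.3149376063514), np.float64(-501.38434576736046))
```

View pics/w1.png

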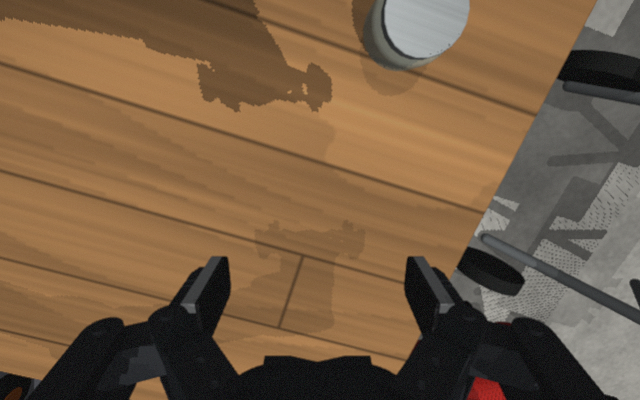

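Still at the start pose (wrist view shows only the bench, fingers at about (215,290) and (420,290)). The rows probably need all seven numbers.

step_arm --plan '[{"dx":0.0927,"dy":-0.0902,"dz":0,"ax":0,"ay":0,"az":0,"gripper":0.45},{"dx":0.0927,"dy":-0.0902,"dz":0,"ax":0,"ay":0,"az":0,"gripper":0.45},{"dx":0.0927,"dy":-0.0902,"dz":0,"ax":0,"ay":0,"az":0,"gripper":0.45},{"dx":0.0927,"dy":-0.0902,"dz":0,"ax":0,"ay":0,"az":0,"gripper":0.45},{"dx":0.0927,"dy":-0.0902,"dz":0,"ax":0,"ay":0,"az":0,"gripper":0.45},{"dx":0.0927,"dy":-0.0902,"dz":0,"ax":0,"ay":0,"az":0,"gripper":0.45},{"dx":0.0927,"dy":-0.0902,"dz":0,"ax":0,"ay":0,"az":0,"gripper":0.45},{"dx":0.0927,"dy":-0.0902,"dz":0,"ax":0,"ay":0,"az":0,"gripper":0.45},{"dx":0.0927,"dy":-0.0902,"dz":0,"ax":0,"ay":0,"az":0,"gripper":0.45},{"dx":0.0927,"dy":-0.0902,"dz":0,"ax":0,"ay":0,"az":0,"gripper":0.45},{"dx":0.0927,"dy":-0.0902,"dz":0,"ax":0,"ay":0,"az":0,"gripper":0.45},{"dx":0.0927,"dy":-0.0902,"dz":0,"ax":0,"ay":0,"az":0,"gripper":0.45},{"dx":0.0927,"dy":-0.0902,"dz":0,"ax":0,"ay":0,"az":0,"gripper":0.45},{"dx":0.0927,"dy":-0.0902,"dz":0,"ax":0,"ay":0,"az":0,"gripper":0.45},{"dx":0.0927,"dy":-0.0902,"dz":0,"ax":0,"ay":0,"az":0,"gripper":0.45},{"dx":0.0927,"dy":-0.0902,"dz":0,"ax":0,"ay":0,"az":0,"gripper":0.45},{"dx":0,"dy":0,"dz":0,"ax":0,"ay":0,"az":0,"gripper":0.45},{"dx":0,"dy":0,"dz":0,"ax":0,"ay":0,"az":0,"gripper":0.45}]'

```text
clock: 2.4
eef_pos: [489.2, -73.6, 253.1]
tool_rot: [3.141, 0.001, 0.306]
force: [-0.6, -0.4, 0.0]
width: 38.4
gripper_force: 0.0
```

```bash
python3 - <<'E'
from h import *
import pickle
im=grab('wrist'); save(im,'w2.png'); pickle.dump(im,open('w2.pkl','wb'))
s=ctrl.read_state();print(s['clock'],s['eef_pos'],s['tool_rot'],s['width'],s['qpos'],s['force'])
for n,P in dict(dial=(532,-69,47),grip=(490,-72,93),knob=(466,48,68),pivot=(478.6,-33,45)).items(): print(n,proj(im,P))
E
```

```text
2.45 [489.02927896 -74.09758832 253.16072662] [3.14123097e+00 1.03803836e-03 3.04344011e-01] 38.4842679548387 [ 0.11124876  0.4082786  -0.02509974  1.94040308  0.01499932  0.79390276
 -1.18876524] [-0.84109496 -0.83590095 -0.31326007]
dial (np.float64(326.15310972985037), np.float64(132.4548739790416))
grip (np.float64(316.88366655190094), np.float64(182.07940486251823))
knob (np.float64(197.40144343967933), np.float64(162.8243229229177))
pivot (np.float64(280.05080247497136), np.float64(169.1339403957528))
```

View pics/w2.png

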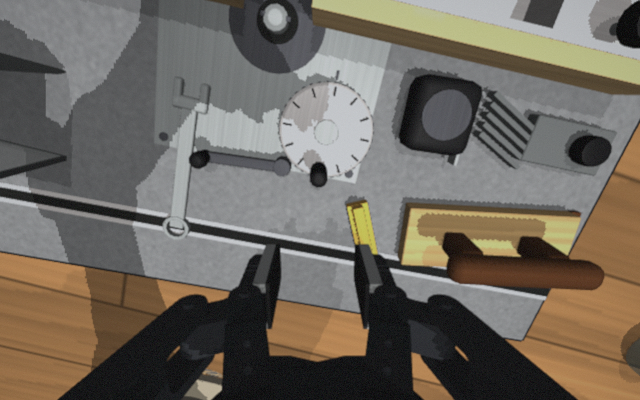

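```bash
python3 - <<'E'
from h import *
import pickle
im=pickle.load(open('w2.pkl','rb'))
for n,(u,v,z) in dict(dial=(326,131.5,47),grip=(320,170,93),gripbase=(318,181,60),knob=(199.5,156.5,68),pivot=(283,166,45),tapeL=(401,150,65),tapeLt=(411,76,65)).items(): print(n,np.round(atz(im,u,v,z),1),np.round(dep(im,u,v),1))
E
```

```text
dial [532.9 -68.5  47. ] [533.3 -68.3  50.7]
grip [502.2 -71.3  93. ] [501.2 -71.6  88.9]
gripbase [482.3 -75.6  60. ] [491.6 -72.6  93.9]
knob [473.1  47.1  68. ] [472.9  47.3  67.5]
pivot [483.  -35.2  45. ] [483.1 -35.2  45.6]
tapeL [ 540.1 -145.6   65. ] [ 536.5 -157.9   26.3]
tapeLt [ 607.8 -127.7   65. ] [ 612.9 -138.2   24.5]
```

step_arm --plan '[{"dx":0.013,"dy":-0.001,"dz":0.07,"ax":0,"ay":0,"az":0,"gripper":0.45},{"dx":0,"dy":0,"dz":0.1,"ax":0,"ay":0,"az":0,"gripper":0.45},{"dx":0,"dy":0,"dz":0.1,"ax":0,"ay":0,"az":0,"gripper":0.45},{"dx":0,"dy":0,"dz":0.1,"ax":0,"ay":0,"az":0,"gripper":0.45},{"dx":0,"dy":0,"dz":0.1,"ax":0,"ay":0,"az":0,"gripper":0.45},{"dx":0,"dy":0,"dz":0.05,"ax":0,"ay":0,"az":0,"gripper":0.45},{"dx":0,"dy":0,"dz":0.05,"ax":0,"ay":0,"az":0,"gripper":0.45},{"dx":0,"dy":0,"dz":0,"ax":0,"ay":0,"az":0,"gripper":0.28},{"dx":0,"dy":0,"dz":0,"ax":0,"ay":0,"az":0,"gripper":0.28},{"dx":0,"dy":0,"dz":0,"ax":0,"ay":0,"az":0,"gripper":0.28}]'

```text
clock: 3.7
eef_pos: [493.9, -71.6, 83.1]
tool_rot: [3.141, -0.001, 0.306]
force: [0.2, -0.2, 1.0]
width: 23.8
gripper_force: 0.0
```

step_arm --plan '[{"dx":-0.0028,"dy":0.0207,"dz":0,"ax":0,"ay":0,"az":-0.1,"gripper":0.28},{"dx":-0.0028,"dy":0.0207,"dz":0,"ax":0,"ay":0,"az":-0.1,"gripper":0.28},{"dx":-0.0028,"dy":0.0207,"dz":0,"ax":0,"ay":0,"az":-0.1,"gripper":0.28},{"dx":-0.0028,"dy":0.0207,"dz":0,"ax":0,"ay":0,"az":-0.1,"gripper":0.28},{"dx":-0.0028,"dy":0.0207,"dz":0,"ax":0,"ay":0,"az":-0.1,"gripper":0.28},{"dx":-0.0028,"dy":0.0207,"dz":0,"ax":0,"ay":0,"az":-0.1,"gripper":0.28},{"dx":-0.0028,"dy":0.0207,"dz":0,"ax":0,"ay":0,"az":-0.1,"gripper":0.28},{"dx":-0.0028,"dy":0.0207,"dz":0,"ax":0,"ay":0,"az":-0.1,"gripper":0.28},{"dx":-0.0028,"dy":0.0207,"dz":0,"ax":0,"ay":0,"az":-0.1,"gripper":0.28},{"dx":-0.0028,"dy":0.0207,"dz":0,"ax":0,"ay":0,"az":-0.1,"gripper":0.28},{"dx":-0.0014,"dy":0.0103,"dz":0,"ax":0,"ay":0,"az":-0.05,"gripper":0.28},{"dx":0,"dy":0,"dz":0,"ax":0,"ay":0,"az":0,"gripper":0.28},{"dx":0,"dy":0,"dz":0,"ax":0,"ay":0,"az":0,"gripper":0.28}]'

```text
clock: 5.32
eef_pos: [539.4, -107.6, 82.5]
tool_rot: [-3.141, 0.001, 1.953]
force: [-3.2, -1.8, 1.8]
width: 24.2
gripper_force: 1.2
```

```bash
python3 - <<'E'
from h import *
im=grab('wrist'); save(im,'w3.png',(120,60,520,360),1.5)
s=ctrl.read_state();print(s['clock'],s['eef_pos'],s['tool_rot'],s['width'],s['qpos'],s['force'])
E
```

```text
5.375 [ 539.40476876 -107.60719      82.51984325] [-3.14063886e+00  7.29275846e-04  1.95375711e+00] 23.952396281284475 [ 0.44617545  0.77873743 -0.46952418  1.92361765  0.61454331  0.58592113
 -0.0491475 ] [-1.72459949 -1.12446415  0.95112149]
```

View pics/w3.png

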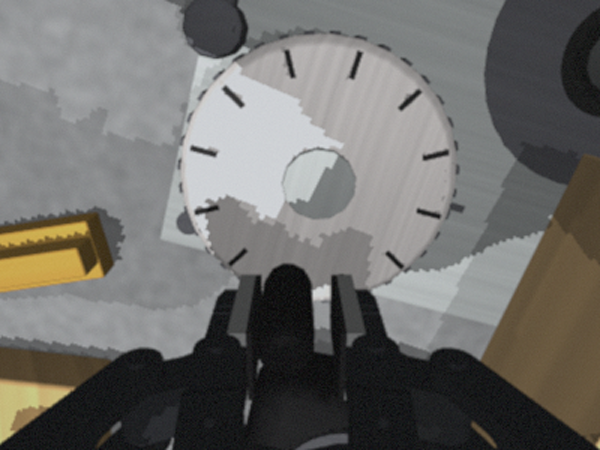

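step_arm --plan '[{"dx":0.003,"dy":-0.01,"dz":0,"ax":0,"ay":0,"az":0.05,"gripper":0.28},{"dx":0.006,"dy":-0.0201,"dz":0,"ax":0,"ay":0,"az":0.1,"gripper":0.28},{"dx":0.006,"dy":-0.0201,"dz":0,"ax":0,"ay":0,"az":0.1,"gripper":0.28},{"dx":0.006,"dy":-0.0201,"dz":0,"ax":0,"ay":0,"az":0.1,"gripper":0.28},{"dx":0.006,"dy":-0.0201,"dz":0,"ax":0,"ay":0,"az":0.1,"gripper":0.28},{"dx":0.006,"dy":-0.0201,"dz":0,"ax":0,"ay":0,"az":0.1,"gripper":0.28},{"dx":0.006,"dy":-0.0201,"dz":0,"ax":0,"ay":0,"az":0.1,"gripper":0.28},{"dx":0.006,"dy":-0.0201,"dz":0,"ax":0,"ay":0,"az":0.1,"gripper":0.28},{"dx":0.006,"dy":-0.0201,"dz":0,"ax":0,"ay":0,"az":0.1,"gripper":0.28},{"dx":0.006,"dy":-0.0201,"dz":0,"ax":0,"ay":0,"az":0.1,"gripper":0.28},{"dx":0.006,"dy":-0.0201,"dz":0,"ax":0,"ay":0,"az":0.1,"gripper":0.28},{"dx":0,"dy":0,"dz":0,"ax":0,"ay":0,"az":0,"gripper":0.28}]'

```text
clock: 6.88
eef_pos: [493.8, -70.7, 82.6]
tool_rot: [3.141, -0.001, 0.308]
force: [0.5, -0.0, 0.4]
width: 23.9
gripper_force: 0.0
```

step_arm --plan '[{"dx":0.006,"dy":-0.0201,"dz":0,"ax":0,"ay":0,"az":0.1,"gripper":0.28},{"dx":0.006,"dy":-0.0201,"dz":0,"ax":0,"ay":0,"az":0.1,"gripper":0.28},{"dx":0.006,"dy":-0.0201,"dz":0,"ax":0,"ay":0,"az":0.1,"gripper":0.28},{"dx":0.006,"dy":-0.0201,"dz":0,"ax":0,"ay":0,"az":0.1,"gripper":0.28},{"dx":0.006,"dy":-0.0201,"dz":0,"ax":0,"ay":0,"az":0.1,"gripper":0.28},{"dx":0.006,"dy":-0.0201,"dz":0,"ax":0,"ay":0,"az":0.1,"gripper":0.28},{"dx":0.006,"dy":-0.0201,"dz":0,"ax":0,"ay":0,"az":0.1,"gripper":0.28},{"dx":0.006,"dy":-0.0201,"dz":0,"ax":0,"ay":0,"az":0.1,"gripper":0.28},{"dx":0.006,"dy":-0.0201,"dz":0,"ax":0,"ay":0,"az":0.1,"gripper":0.28},{"dx":0.006,"dy":-0.0201,"dz":0,"ax":0,"ay":0,"az":0.1,"gripper":0.28},{"dx":0,"dy":0,"dz":0,"ax":0,"ay":0,"az":0,"gripper":0.28},{"dx":0,"dy":0,"dz":0,"ax":0,"ay":0,"az":0,"gripper":0.28}]'

```text
clock: 8.38
eef_pos: [529.0, -27.5, 82.3]
tool_rot: [3.141, 0.0, -1.261]
force: [-0.6, 0.2, 0.7]
width: 23.8
gripper_force: 0.0
```

```bash
python3 - <<'E'
from h import *
im=grab('wrist'); save(im,'w4.png',(120,60,520,360),1.5)
s=ctrl.read_state();print(s['clock'],s['eef_pos'],s['tool_rot'],s['width'],s['qpos'],s['force'])
E
```

```text
8.425 [528.92942084 -27.57458445  82.30571185] [ 3.14143993e+00  3.09338397e-04 -1.26214170e+00] 23.7460315445862 [-0.24822633  0.75755053  0.38264908  1.9955304  -0.5713046   0.49485901
 -2.28179973] [ 0.16295096  0.44942867 -0.37785424]
```

View pics/w4.png

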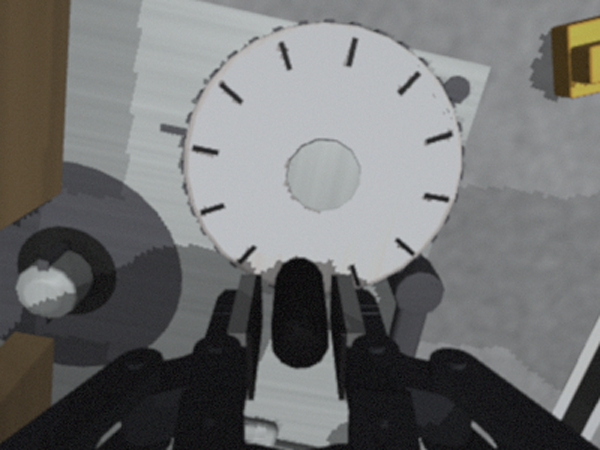

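step_arm --plan '[{"dx":0,"dy":0,"dz":-0.05,"ax":0,"ay":0,"az":0,"gripper":0.35},{"dx":0,"dy":0,"dz":-0.1,"ax":0,"ay":0,"az":0,"gripper":0.35},{"dx":0,"dy":0,"dz":-0.1,"ax":0,"ay":0,"az":0,"gripper":0.35},{"dx":0,"dy":0,"dz":-0.1,"ax":0,"ay":0,"az":0,"gripper":0.35},{"dx":0,"dy":0,"dz":0,"ax":0,"ay":0,"az":-0.117,"gripper":0.35},{"dx":0,"dy":0,"dz":0,"ax":0,"ay":0,"az":-0.117,"gripper":0.35},{"dx":0,"dy":0,"dz":0,"ax":0,"ay":0,"az":-0.117,"gripper":0.35},{"dx":0,"dy":0,"dz":0,"ax":0,"ay":0,"az":-0.117,"gripper":0.35},{"dx":0,"dy":0,"dz":0,"ax":0,"ay":0,"az":-0.117,"gripper":0.35},{"dx":0,"dy":0,"dz":0,"ax":0,"ay":0,"az":-0.117,"gripper":0.35},{"dx":0,"dy":0,"dz":0,"ax":0,"ay":0,"az":-0.117,"gripper":0.35},{"dx":0,"dy":0,"dz":0,"ax":0,"ay":0,"az":-0.117,"gripper":0.35},{"dx":0,"dy":0,"dz":0,"ax":0,"ay":0,"az":-0.117,"gripper":0.35},{"dx":0,"dy":0,"dz":0,"ax":0,"ay":0,"az":-0.117,"gripper":0.35},{"dx":0,"dy":0,"dz":0,"ax":0,"ay":0,"az":-0.117,"gripper":0.35},{"dx":0,"dy":0,"dz":0,"ax":0,"ay":0,"az":-0.117,"gripper":0.35},{"dx":0,"dy":0,"dz":0,"ax":0,"ay":0,"az":-0.117,"gripper":0.35},{"dx":0,"dy":0,"dz":0,"ax":0,"ay":0,"az":-0.117,"gripper":0.35},{"dx":0,"dy":0,"dz":0,"ax":0,"ay":0,"az":0,"gripper":0.35}]'

```text
clock: 10.8
eef_pos: [529.2, -28.3, 188.2]
tool_rot: [3.14, 0.0, 1.306]
force: [0.1, 0.4, -0.6]
width: 29.5
gripper_force: 0.0
```

```bash
python3 - <<'E'
from h import *
import pickle
im=grab('wrist'); save(im,'w5.png'); pickle.dump(im,open('w5.pkl','wb'))
s=ctrl.read_state();print(s['clock'],s['eef_pos'],s['tool_rot'],s['width'],s['qpos'])
t=grab('top'); pickle.dump(t,open('top2.pkl','wb'))
# knob and dial grip top blobs from wrist depth
vs,us=np.mgrid[0:400:2,0:640:2]; Z=im['range_z']
P=np.array([dep(im,u,v) for u,v in zip(us.ravel(),vs.ravel())])
ok=Z[vs.ravel(),us.ravel()]>0
for n,c,z in(('knob',(469,48),68),('grip',(529,-28.5),93)):
    m=ok&(np.abs(P[:,2]-z)<4)&(np.hypot(P[:,0]-c[0],P[:,1]-c[1])<25); print(n,m.sum(),np.round(P[m].mean(0),1) if m.any() else '')
for P0 in((469,48,68),(529,-28.5,93),(481,-34,45)): print(proj(im,P0),proj(t,P0))
E
```

```text
10.85 [529.22891016 -28.23870043 188.02526167] [3.14057623e+00 5.32512741e-04 1.30431086e+00] 30.189819964300042 [ 0.14706271  0.55226928 -0.2172094   1.91653225  0.17974211  0.69050115
 -0.44422153]
knob 96 [468.2  50.7  67.1]
grip 90 [529.2 -27.2  92.5]
(np.float64(216.2996246426122), np.float64(127.30053806984508)) (np.float64(300.6975267727816), np.float64(239.43880520780112))
(np.float64(317.30549582855184), np.float64(209.0962414097732)) (np.float64(332.32522625106003), np.float64(213.7501613501193))
(np.float64(268.6037255138487), np.float64(208.3295846585214)) (np.float64(333.9947032819431), np.float64(235.369584961481))
```

View pics/w5.png

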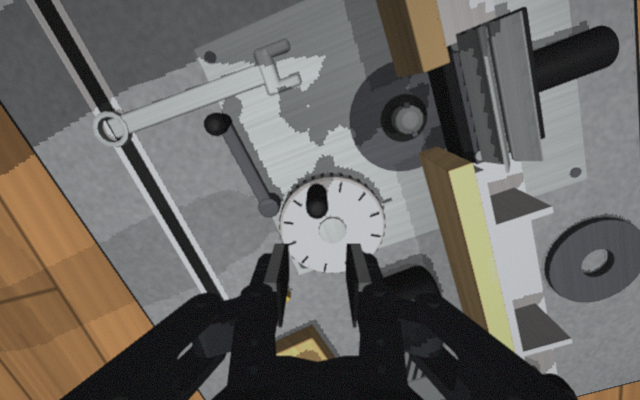

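step_arm --plan '[{"dx":0.05,"dy":-0.0663,"dz":0,"ax":0,"ay":0,"az":0,"gripper":0.35},{"dx":0.05,"dy":-0.0663,"dz":0,"ax":0,"ay":0,"az":0,"gripper":0.35},{"dx":0.05,"dy":-0.0663,"dz":0,"ax":0,"ay":0,"az":0,"gripper":0.35},{"dx":0.05,"dy":-0.0663,"dz":0,"ax":0,"ay":0,"az":0,"gripper":0.35},{"dx":0,"dy":0,"dz":0.08,"ax":0,"ay":0,"az":0,"gripper":0.35},{"dx":0,"dy":0,"dz":0.08,"ax":0,"ay":0,"az":0,"gripper":0.35},{"dx":0,"dy":0,"dz":0.08,"ax":0,"ay":0,"az":0,"gripper":0.35},{"dx":0,"dy":0,"dz":0.08,"ax":0,"ay":0,"az":0,"gripper":0.35},{"dx":0,"dy":0,"dz":0.08,"ax":0,"ay":0,"az":0,"gripper":0.35},{"dx":0,"dy":0,"dz":0,"ax":0,"ay":0,"az":0,"gripper":0.27},{"dx":0,"dy":0,"dz":0,"ax":0,"ay":0,"az":0,"gripper":0.27},{"dx":0,"dy":0,"dz":0,"ax":0,"ay":0,"az":0,"gripper":0.27}]'

```text
clock: 12.4
eef_pos: [468.7, 51.1, 68.3]
tool_rot: [3.14, -0.001, 1.307]
force: [-0.2, -0.2, 0.6]
width: 23.3
gripper_force: 0.0
```

step_arm --plan '[{"dx":0.0125,"dy":0.0341,"dz":0,"ax":0,"ay":0,"az":0,"gripper":0.27},{"dx":0.008,"dy":0.0354,"dz":0,"ax":0,"ay":0,"az":0,"gripper":0.27},{"dx":0.0034,"dy":0.0362,"dz":0,"ax":0,"ay":0,"az":0,"gripper":0.27},{"dx":-0.0012,"dy":0.0363,"dz":0,"ax":0,"ay":0,"az":0,"gripper":0.27},{"dx":-0.0059,"dy":0.0359,"dz":0,"ax":0,"ay":0,"az":0,"gripper":0.27},{"dx":-0.0104,"dy":0.0348,"dz":0,"ax":0,"ay":0,"az":0,"gripper":0.27},{"dx":-0.0148,"dy":0.0332,"dz":0,"ax":0,"ay":0,"az":0,"gripper":0.27},{"dx":0,"dy":0,"dz":0,"ax":0,"ay":0,"az":0,"gripper":0.27},{"dx":0,"dy":0,"dz":0,"ax":0,"ay":0,"az":0,"gripper":0.27}]'

```text
clock: 13.52
eef_pos: [537.0, 29.6, 66.9]
tool_rot: [-3.138, 0.001, 1.308]
force: [-4.8, 2.9, 0.5]
width: 22.8
gripper_force: 2.5
```

step_arm --plan '[{"dx":0.004,"dy":-0.009,"dz":0,"ax":0,"ay":0,"az":0,"gripper":0.36},{"dx":0,"dy":0,"dz":-0.06,"ax":0,"ay":0,"az":0,"gripper":0.36},{"dx":0,"dy":0,"dz":-0.12,"ax":0,"ay":0,"az":0,"gripper":0.36},{"dx":0,"dy":0,"dz":-0.12,"ax":0,"ay":0,"az":0,"gripper":0.5},{"dx":0,"dy":0,"dz":-0.12,"ax":0,"ay":0,"az":0,"gripper":0.5},{"dx":0,"dy":0,"dz":-0.12,"ax":0,"ay":0,"az":0,"gripper":0.5},{"dx":0,"dy":0,"dz":-0.12,"ax":0,"ay":0,"az":0,"gripper":0.5},{"dx":0,"dy":0,"dz":0,"ax":0,"ay":0,"az":-0.084,"gripper":0.5},{"dx":0,"dy":0,"dz":0,"ax":0,"ay":0,"az":-0.084,"gripper":0.5},{"dx":0.1,"dy":-0.0167,"dz":0,"ax":0,"ay":0,"az":0,"gripper":0.5},{"dx":0.1,"dy":-0.0167,"dz":0,"ax":0,"ay":0,"az":0,"gripper":0.5},{"dx":0.1,"dy":-0.0167,"dz":0,"ax":0,"ay":0,"az":0,"gripper":0.5},{"dx":0.1,"dy":-0.0167,"dz":0,"ax":0,"ay":0,"az":0,"gripper":0.5},{"dx":0.1,"dy":-0.0167,"dz":0,"ax":0,"ay":0,"az":0,"gripper":0.5},{"dx":0.1,"dy":-0.0167,"dz":0,"ax":0,"ay":0,"az":0,"gripper":0.5},{"dx":0.1,"dy":-0.0167,"dz":0,"ax":0,"ay":0,"az":0,"gripper":0.5},{"dx":0,"dy":0,"dz":0,"ax":0,"ay":0,"az":0,"gripper":0.5}]'

```text
clock: 15.65
eef_pos: [501.0, 244.1, 265.9]
tool_rot: [3.14, -0.002, 1.576]
force: [0.1, -0.7, -1.1]
width: 42.6
gripper_force: 0.0
```

```bash
python3 - <<'E'
from h import *
import pickle
s=ctrl.read_state();print(s['clock'],s['eef_pos'],s['tool_rot'],s['width'],s['qpos'])
w=grab('wrist'); pickle.dump(w,open('w6.pkl','wb'))
t=grab('top'); pickle.dump(t,open('top3.pkl','wb'))
def cloud(im):
    vs,us=np.mgrid[0:400,0:640]; K=np.array([[im['fx'],0,im['cx']],[0,im['fy'],im['cy']],[0,0,1.]])
    p=cv2.undistortPoints(np.stack([us.ravel(),vs.ravel()],1)[:,None].astype(float),K,np.array([im['k1'],0,0,0,0.]))[:,0]
    z=im['range_z'].ravel();P=np.c_[p*z[:,None],z];T=np.array(im['T']);P=P@T[:3,:3].T+T[:3,3];return P[z>0]
def rep(n,P,c,r,z,dz):
    m=(np.abs(P[:,2]-z)<dz)&(np.hypot(P[:,0]-c[0],P[:,1]-c[1])<r)
    Q=P[m]
    if len(Q)<5: print(n,len(Q));return
    rc=cv2.minAreaRect(Q[:,:2].astype(np.float32));print(n,len(Q),np.round(Q.mean(0),1),rc)
W=cloud(w);T=cloud(t)
for nm,C in(('w',W),('t',T)):
    rep(nm+' ggrip',C,(502,260),60,149,6); rep(nm+' knob',C,(535,31),20,67,4); rep(nm+' dgrip',C,(529,-28),20,92,4)
# fence / clip profile in table frame, from wrist and top
a=0.094;cx,cy=532.6,-68.6
R2=np.array([[np.cos(a),np.sin(a)],[-np.sin(a),np.cos(a)]])
o=np.array([622.9,10.2])
for nm,C in(('w',W),('t',T)):
    q=(C[:,:2]-o)@R2.T
    m=(np.abs(q[:,1])<45)&(np.abs(q[:,0]-60)<70); print(nm,m.sum())
    for x in np.arange(-10,120,4):
        k=m&(np.abs(q[:,0]-x)<2)
        if k.sum()>3: print(int(x),k.sum(),np.round(np.percentile(C[k,2],[10,50,90])))
save(w,'w6.png')
E
```

```text
15.65 [500.97442552 244.05491727 265.85569519] [ 3.13963048e+00 -2.13525450e-03  1.57570386e+00] 42.624475230090304 [-0.27133735  0.49625588 -0.34638434  1.76067088  0.20412364  0.91717865
 -0.69852783]
w ggrip 1263 [505.1 269.5 151.1] ((505.25152587890625, 267.2720642089844), (11.972190856933594, 69.27886199951172), 2.4158434867858887)
w knob 118 [534.3  35.7  66.6] ((534.5367431640625, 34.34702682495117), (15.637462615966797, 14.816697120666504), 1.954466700553894)
w dgrip 0
t ggrip 54 [504.9 241.9 149.6] ((504.619384765625, 243.4176788330078), (9.502463340759277, 26.637287139892578), 0.8390756845474243)
t knob 33 [533.2  33.2  66.5] ((531.920166015625, 33.00248718261719), (14.89218807220459, 14.999988555908203), 88.76629638671875)
t dgrip 34 [527.5 -27.5  91.6] ((528.6104125976562, -27.777727127075195), (14.436331748962402, 14.914321899414062), 89.46793365478516)
w 1245
2 21 [91. 95. 96.]
6 53 [83. 92. 95.]
10 83 [71. 87. 96.]
14 103 [60. 82. 95.]
18 90 [53. 75. 94.]
22 46 [50. 74. 90.]
26 116 [47. 61. 85.]
30 16 [60. 61. 62.]
34 14 [ 62. 102. 103.]
38 16 [ 99. 102. 103.]
54 4 [96. 98. 98.]
58 15 [ 98. 100. 103.]
86 6 [61. 61. 62.]
90 6 [61. 61. 62.]
98 8 [25. 26. 27.]
102 19 [25. 26. 26.]
106 36 [25. 26. 39.]
110 74 [25. 26. 47.]
114 99 [25. 27. 51.]
118 108 [25. 27. 54.]
t 1921
-10 28 [22. 26. 44.]
-6 60 [23. 27. 46.]
-2 53 [22. 27. 45.]
2 91 [25. 47. 93.]
6 59 [22. 28. 94.]
10 50 [23. 27. 95.]
14 55 [23. 26. 93.]
18 52 [23. 26. 93.]
22 44 [22. 25. 29.]
26 134 [25. 47. 61.]
30 56 [58. 60. 62.]
34 70 [59. 63. 68.]
38 141 [ 64.  74. 100.]
42 55 [75. 93. 97.]
46 35 [86. 89. 91.]
50 63 [73. 87. 91.]
54 95 [71. 92. 97.]
58 78 [ 94.  98. 102.]
62 23 [ 97. 100. 103.]
74 54 [57. 61. 63.]
78 56 [57. 60. 64.]
82 53 [58. 61. 64.]
86 55 [58. 60. 63.]
90 41 [56. 59. 63.]
94 15 [54. 55. 59.]
98 23 [51. 56. 60.]
102 46 [23. 28. 57.]
106 48 [23. 27. 58.]
110 51 [22. 27. 59.]
114 55 [23. 27. 58.]
118 55 [23. 27. 60.]
```

View pics/w6.png

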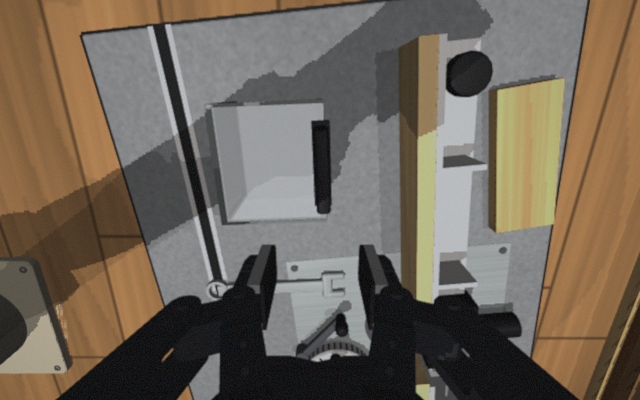

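Wrist view: guard grip at (313–330, 121–213), its back leg on the fence side, lever now closed with the knob at (342,325). Next I refine the grip ends and the clip from the clouds.

```bash
cat >> h.py <<'E'
def cloud(im):
    vs,us=np.mgrid[0:400,0:640]; K=np.array([[im['fx'],0,im['cx']],[0,im['fy'],im['cy']],[0,0,1.]])
    p=cv2.undistortPoints(np.stack([us.ravel(),vs.ravel()],1)[:,None].astype(float),K,np.array([im['k1'],0,0,0,0.]))[:,0]
    z=im['range_z'].ravel();P=np.c_[p*z[:,None],z];T=np.array(im['T']);P=P@T[:3,:3].T+T[:3,3];return P[z>0]
E
python3 - <<'E'
from h import *
import pickle
L=lambda f:pickle.load(open(f,'rb'))
for f in('top1.pkl','w6.pkl'):
    C=cloud(L(f)); m=(abs(C[:,2]-150)<5)&(np.hypot(C[:,0]-503,C[:,1]-262)<60);Q=C[m]
    rc=cv2.minAreaRect(Q[:,:2].astype(np.float32)); A=np.polyfit(Q[:,1],Q[:,0],1)
    print(f,len(Q),rc,'yaw',-np.arctan(A[0]),'y ext',np.percentile(Q[:,1],[1,99]),'x ext',np.percentile(Q[:,0],[2,98]))
    for nm,(u,v) in dict(far=(321,121),near=(322,206)).items():
        if f[0]=='w': print(nm,atz(L(f),u,v,151))
a=0.094;R2=np.array([[np.cos(a),np.sin(a)],[-np.sin(a),np.cos(a)]]);o=np.array([622.9,10.2])
for f in('top1.pkl','top2.pkl','top3.pkl','w2.pkl','w5.pkl','w6.pkl'):
    C=cloud(L(f));q=(C[:,:2]-o)@R2.T
    m=(abs(C[:,2]-95)<3.5)&(abs(q[:,1])>52)&(abs(q[:,1])<190)&(abs(q[:,0]-10)<30)
    if m.sum()>80:
        A=np.polyfit(q[m,1],q[m,0],1);print(f,'fence',m.sum(),'dyaw',-A[0],'x',np.percentile(q[m,0]-A[0]*q[m,1],[3,97]))
    m=(C[:,2]>96)&(C[:,2]<106)&(q[:,0]>28)&(q[:,0]<70)&(abs(q[:,1])<75)
    if m.sum()>8:
        for s in(0,1):
            k=m&((q[:,0]>48)==s)
            if k.sum()>5:print(f,'jaw',s,k.sum(),'x',np.percentile(q[k,0],[5,50,95]).round(1),'y',np.percentile(q[k,1],[1,99]).round(1))
E
```

```text
top1.pkl 156 ((503.7339782714844, 264.6331787109375), (11.7850980758667, 69.22969818115234), 0.3860057592391968) yaw 0.04038214675518975 y ext [230.21686506 299.01902028] x ext [497.71171587 509.42984023]
w6.pkl 1262 ((505.25152587890625, 267.2720642089844), (11.972190856933594, 69.27886199951172), 2.4158434867858887) yaw 0.04073130188585892 y ext [233.95906898 301.3898818 ] x ext [499.23687341 511.45296122]
far [503.72679153 307.43815829 151.        ]
near [505.09756598 239.26192174 151.        ]
top1.pkl fence 817 dyaw 0.009332999187967036 x [ 0.50548679 24.54228424]
top1.pkl jaw 0 68 x [36.  38.2 41.5] y [-42.8  48.4]
top1.pkl jaw 1 109 x [54.6 58.3 61.2] y [-43.9  49.3]
top2.pkl fence 582 dyaw 0.008881713344937241 x [ 0.71960482 24.43166295]
top2.pkl jaw 0 26 x [35.4 37.8 41.2] y [16.7 48.5]
top2.pkl jaw 1 108 x [54.1 58.5 60.9] y [-43.9  49.3]
top3.pkl fence 824 dyaw 0.006349758206316565 x [ 0.38776028 23.57296486]
top3.pkl jaw 0 62 x [35.6 38.3 40.8] y [-43.1  48.4]
top3.pkl jaw 1 100 x [54.7 58.5 61.3] y [-43.9  46.9]
w2.pkl fence 4634 dyaw 0.050841107083356124 x [-5.16865641 18.11857697]
w5.pkl fence 5843 dyaw 0.008453611028754134 x [ 1.16289903 25.28713594]
w5.pkl jaw 0 713 x [35.8 37.  41.4] y [-44.9  48.2]
w5.pkl jaw 1 2428 x [55.1 58.  60.8] y [-45.3  48.1]
w6.pkl fence 1667 dyaw 0.021797787387731377 x [ 3.47470503 27.96722357]
w6.pkl jaw 0 28 x [35.5 36.7 40.2] y [-45.9 -28.3]
w6.pkl jaw 1 20 x [55.5 57.9 60.2] y [15.6 22. ]
```

step_arm --plan '[{"dx":0.0365,"dy":0.006,"dz":0,"ax":0,"ay":0,"az":-0.0225,"gripper":0.5},{"dx":0.0365,"dy":0.006,"dz":0,"ax":0,"ay":0,"az":0,"gripper":0.5},{"dx":0,"dy":0,"dz":0.1,"ax":0,"ay":0,"az":0,"gripper":0.5},{"dx":0,"dy":0,"dz":0.1,"ax":0,"ay":0,"az":0,"gripper":0.5},{"dx":0,"dy":0,"dz":0.1,"ax":0,"ay":0,"az":0,"gripper":0.5},{"dx":0,"dy":0,"dz":0.06,"ax":0,"ay":0,"az":0,"gripper":0.5},{"dx":0,"dy":0,"dz":0.06,"ax":0,"ay":0,"az":0,"gripper":0.5},{"dx":0,"dy":0,"dz":0,"ax":0,"ay":0,"az":0,"gripper":0.5}]'

```text
clock: 16.75
eef_pos: [503.6, 263.1, 138.1]
tool_rot: [-3.139, 0.001, 1.607]
force: [0.6, -0.0, 0.4]
width: 42.6
gripper_force: 0.0
```

step_arm --plan '[{"dx":0,"dy":0,"dz":-0.013,"ax":0,"ay":0,"az":0,"gripper":0.5},{"dx":0,"dy":0,"dz":0,"ax":0,"ay":0,"az":0,"gripper":0},{"dx":0,"dy":0,"dz":0,"ax":0,"ay":0,"az":0,"gripper":0},{"dx":0,"dy":0,"dz":0,"ax":0,"ay":0,"az":0,"gripper":0},{"dx":0,"dy":0,"dz":0,"ax":0,"ay":0,"az":0,"gripper":0},{"dx":0,"dy":0,"dz":0,"ax":0,"ay":0,"az":0,"gripper":0},{"dx":0,"dy":0,"dz":0,"ax":0,"ay":0,"az":0,"gripper":0}]'

```text
clock: 17.62
eef_pos: [504.6, 263.5, 144.2]
tool_rot: [3.14, -0.001, 1.607]
force: [-0.3, -0.0, 6.3]
width: 11.0
gripper_force: 58.6
```

step_arm --plan '[{"dx":0,"dy":0,"dz":-0.03,"ax":0,"ay":0,"az":0,"gripper":0},{"dx":0,"dy":0,"dz":-0.09,"ax":0,"ay":0,"az":0,"gripper":0},{"dx":0,"dy":0,"dz":-0.09,"ax":0,"ay":0,"az":0,"gripper":0},{"dx":0,"dy":0,"dz":-0.09,"ax":0,"ay":0,"az":0,"gripper":0},{"dx":0,"dy":0,"dz":-0.06,"ax":0,"ay":0,"az":0,"gripper":0},{"dx":0,"dy":0,"dz":0,"ax":0,"ay":0,"az":-0.042,"gripper":0},{"dx":-0.0881,"dy":0.0467,"dz":0,"ax":0,"ay":0,"az":0,"gripper":0},{"dx":-0.0881,"dy":0.0467,"dz":0,"ax":0,"ay":0,"az":0,"gripper":0},{"dx":-0.0881,"dy":0.0467,"dz":0,"ax":0,"ay":0,"az":0,"gripper":0},{"dx":-0.0881,"dy":0.0467,"dz":0,"ax":0,"ay":0,"az":0,"gripper":0},{"dx":-0.0881,"dy":0.0467,"dz":0,"ax":0,"ay":0,"az":0,"gripper":0},{"dx":-0.0881,"dy":0.0467,"dz":0,"ax":0,"ay":0,"az":0,"gripper":0},{"dx":-0.0881,"dy":0.0467,"dz":0,"ax":0,"ay":0,"az":0,"gripper":0},{"dx":-0.0881,"dy":0.0467,"dz":0,"ax":0,"ay":0,"az":0,"gripper":0},{"dx":-0.0881,"dy":0.0467,"dz":0,"ax":0,"ay":0,"az":0,"gripper":0},{"dx":-0.0881,"dy":0.0467,"dz":0,"ax":0,"ay":0,"az":0,"gripper":0},{"dx":0,"dy":0,"dz":0,"ax":0,"ay":0,"az":0,"gripper":0},{"dx":0,"dy":0,"dz":0,"ax":0,"ay":0,"az":0,"gripper":0}]'

```text
clock: 19.88
eef_pos: [669.9, 15.5, 251.1]
tool_rot: [-3.141, -0.001, 1.674]
force: [-0.2, 0.2, -1.8]
width: 11.0
gripper_force: 58.7
```

```bash
python3 - <<'E'
from h import *
import pickle
s=ctrl.read_state();print(s['clock'],s['eef_pos'],s['tool_rot'],s['width'],s['force'],s['torque'])
im=grab('side'); pickle.dump(im,open('side4.pkl','wb')); save(im,'side4.png',(200,130,400,280),4)
for P in((670.7,16.8,64),(670.7,16.8,102),(670.9,14.8,134),(576,7,134)): print(proj(im,P), [round(4*x) for x in np.array(proj(im,P))-[200,130]])
E
```

```text
19.875 [669.8811757   15.50325117 251.07312347] [-3.14062167e+00 -1.16867202e-03  1.67363539e+00] 10.958952441453796 [-0.21673541  0.24807933 -1.77539327] [ 0.03029304 -0.03361906 -0.0316815 ]
(np.float64(277.76585706403216), np.float64(216.65456384777184)) [311, 347]
(np.float64(277.19950703227744), np.float64(204.12561153507983)) [309, 297]
(np.float64(276.9253395426125), np.float64(192.93557995172327)) [308, 252]
(np.float64(312.98513465165195), np.float64(196.92487260037117)) [452, 268]
```

View pics/side4.png

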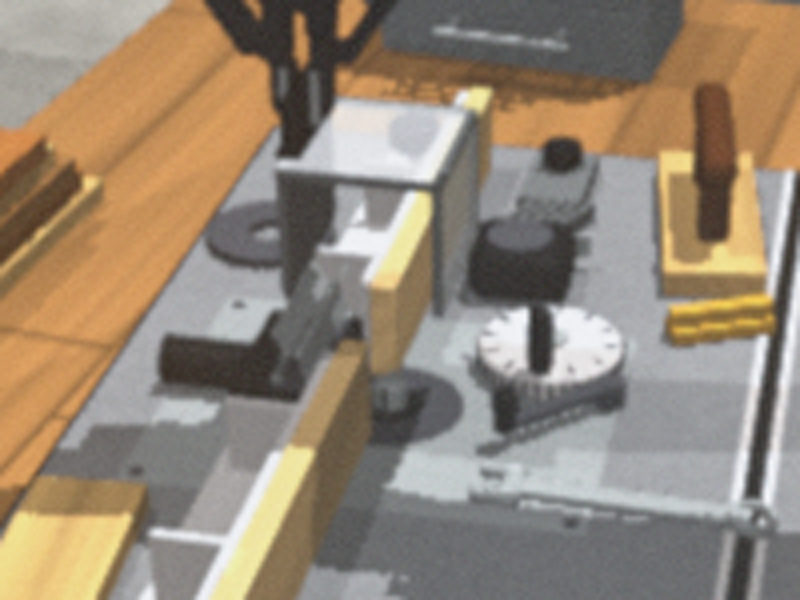

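step_arm --plan '[{"dx":-0.002,"dy":0.003,"dz":0.045,"ax":0,"ay":0,"az":0,"gripper":0},{"dx":0,"dy":0,"dz":0.045,"ax":0,"ay":0,"az":0,"gripper":0},{"dx":0,"dy":0,"dz":0.02,"ax":0,"ay":0,"az":0,"gripper":0},{"dx":0,"dy":0,"dz":0.02,"ax":0,"ay":0,"az":0,"gripper":0},{"dx":0,"dy":0,"dz":0.02,"ax":0,"ay":0,"az":0,"gripper":0},{"dx":0,"dy":0,"dz":0.02,"ax":0,"ay":0,"az":0,"gripper":0},{"dx":0,"dy":0,"dz":0,"ax":0,"ay":0,"az":0,"gripper":0}]'

```text
clock: 20.8
eef_pos: [671.9, 14.2, 200.3]
tool_rot: [3.141, -0.0, 1.673]
force: [1.3, 0.5, 0.2]
width: 10.9
gripper_force: 58.8
```

step_arm --plan '[{"dx":0,"dy":0,"dz":0.02,"ax":0,"ay":0,"az":0,"gripper":0},{"dx":0,"dy":0,"dz":0.02,"ax":0,"ay":0,"az":0,"gripper":0},{"dx":0,"dy":0,"dz":0,"ax":0,"ay":0,"az":0,"gripper":0}]'

```text
clock: 21.18
eef_pos: [671.5, 14.1, 187.6]
tool_rot: [3.142, -0.0, 1.673]
force: [1.0, 0.2, -1.5]
width: 11.2
gripper_force: 58.7
```

```bash
python3 - <<'E'
from h import *
import pickle
s=ctrl.read_state();print(s['eef_pos'],s['force'],s['torque'])
a=0.102;R2=np.array([[np.cos(a),np.sin(a)],[-np.sin(a),np.cos(a)]]);o=np.array([670.7,16.8])
for n in('top','side','wrist'):
    im=grab(n); pickle.dump(im,open(n+'5.pkl','wb'));C=cloud(im);q=(C[:,:2]-o)@R2.T
    m=(q[:,0]>-130)&(q[:,0]<-15)&(abs(q[:,1])<60)&(C[:,2]>100)&(C[:,2]<200)
    if m.sum()<20: print(n,m.sum());continue
    print(n,m.sum(),'z',np.percentile(C[m,2],[2,25,50,75,98]).round(1),'x',np.percentile(q[m,0],[1,99]).round(1),'y',np.percentile(q[m,1],[1,99]).round(1))
    k=m&(C[:,2]>np.percentile(C[m,2],50)-8);A=np.c_[q[k],np.ones(k.sum())];print('  plane',np.linalg.lstsq(A,C[k,2],rcond=None)[0].round(4))
    for lo,hi in((64,80),(80,96),(96,112),(112,140)):
        k=(q[:,0]>-125)&(q[:,0]<-60)&(abs(q[:,1])<60)&(C[:,2]>lo)&(C[:,2]<hi); 
        if k.sum()>5: print('  front leg',lo,k.sum(),np.percentile(q[k,0],[5,50,95]).round(1))
E
```

```text
[671.51771543  14.11201653 187.64332227] [ 1.03312083  0.24560841 -1.49822815] [ 0.04250754 -0.39227605 -0.07908053]
top 931 z [111.3 155.5 157.3 158.8 161.8] x [-98.6 -16.4] y [-3.3 56.4]
  plane [ 2.900000e-03 -1.600000e-03  1.577432e+02]
  front leg 64 25 [-98.8 -98.2 -97.3]
  front leg 80 31 [-98.7 -98.1 -97.5]
  front leg 96 25 [-98.6 -98.2 -97.6]
  front leg 112 57 [-98.7 -98.  -97.4]
side 1007 z [102.6 155.4 157.7 158.8 183. ] x [-98.8 -15.7] y [-55.2  58. ]
  plane [ 7.350000e-02 -1.290000e-02  1.633044e+02]
  front leg 64 44 [-98.7 -98.  -94. ]
  front leg 80 61 [-98.5 -97.7 -94.6]
  front leg 96 59 [-98.5 -97.7 -94.2]
  front leg 112 102 [-98.5 -97.7 -95. ]
wrist 24911 z [154.5 158.4 158.9 159.3 160.3] x [-97.3 -15.9] y [-46.7  56.4]
  plane [ 1.920000e-02 -7.600000e-03  1.603393e+02]
  front leg 64 123 [-95.1 -92.  -91.5]
  front leg 80 155 [-95.4 -92.2 -91.5]
  front leg 96 159 [-96.2 -92.2 -91.5]
  front leg 112 235 [-96.7 -92.1 -91.4]
```

step_arm --plan '[{"dx":0,"dy":0,"dz":0.01,"ax":0,"ay":0,"az":0,"gripper":0},{"dx":0,"dy":0,"dz":0.007,"ax":0,"ay":0,"az":0,"gripper":0},{"dx":0,"dy":0,"dz":0,"ax":0,"ay":0,"az":0,"gripper":0}]'

```text
clock: 21.7
eef_pos: [671.7, 14.1, 183.3]
tool_rot: [3.141, 0.0, 1.673]
force: [0.0, 0.8, 2.1]
width: 10.8
gripper_force: 59.2
```

step_arm --plan '[{"dx":0,"dy":0,"dz":0.01,"ax":0,"ay":0,"az":0,"gripper":0},{"dx":0,"dy":0,"dz":0.007,"ax":0,"ay":0,"az":0,"gripper":0},{"dx":0,"dy":0,"dz":0,"ax":0,"ay":0,"az":0,"gripper":0}]'

```text
clock: 22.08
eef_pos: [672.4, 14.3, 183.1]
tool_rot: [3.138, 0.001, 1.673]
force: [-4.8, -0.6, 27.2]
width: 10.9
gripper_force: 63.0
```

step_arm --plan '[{"dx":0,"dy":0,"dz":-0.015,"ax":0,"ay":0,"az":0,"gripper":0},{"dx":0,"dy":0,"dz":0,"ax":0,"ay":0,"az":0,"gripper":0.5},{"dx":0,"dy":0,"dz":0,"ax":0,"ay":0,"az":0,"gripper":0.5},{"dx":0,"dy":0,"dz":0,"ax":0,"ay":0,"az":0,"gripper":0.5},{"dx":0,"dy":0,"dz":-0.03,"ax":0,"ay":0,"az":0,"gripper":0.5},{"dx":0,"dy":0,"dz":-0.08,"ax":0,"ay":0,"az":0,"gripper":0.5},{"dx":0,"dy":0,"dz":-0.1,"ax":0,"ay":0,"az":0,"gripper":0.5},{"dx":0,"dy":0,"dz":-0.1,"ax":0,"ay":0,"az":0,"gripper":0.5},{"dx":0,"dy":0,"dz":0,"ax":0,"ay":0,"az":0,"gripper":0.5}]'

```text
clock: 23.2
eef_pos: [673.2, 14.6, 278.9]
tool_rot: [3.135, 0.0, 1.673]
force: [0.0, -0.0, -0.2]
width: 42.7
gripper_force: 0.0
```

```bash
python3 - <<'E'
from h import *
import pickle
s=ctrl.read_state();print(s['clock'],s['eef_pos'],s['force'],s['width'])
a=0.102;R2=np.array([[np.cos(a),np.sin(a)],[-np.sin(a),np.cos(a)]]);o=np.array([670.7,16.8])
for n in('top','side','wrist'):
    im=grab(n);C=cloud(im);q=(C[:,:2]-o)@R2.T
    m=(q[:,0]>-105)&(q[:,0]<-12)&(abs(q[:,1])<60)&(C[:,2]>145)&(C[:,2]<165)
    A=np.c_[q[m],np.ones(m.sum())];print(n,m.sum(),'top plane',np.linalg.lstsq(A,C[m,2],rcond=None)[0].round(4),'y',np.percentile(q[m,1],[1,99]).round(1),'x',np.percentile(q[m,0],[1,99]).round(1))
    k=(abs(q[:,0])<15)&(abs(q[:,1])<45)&(C[:,2]>182)&(C[:,2]<200)
    if k.sum()>5: print('  grip top',k.sum(),C[k,2].mean(),q[k].mean(0),np.percentile(q[k,1],[1,99]))
    for nm,c,z in(('knob',(534,34),67),('dgrip',(529,-28),92)):
        k=(abs(C[:,2]-z)<4)&(np.hypot(C[:,0]-c[0],C[:,1]-c[1])<20)
        if k.sum()>5: print('  ',nm,k.sum(),C[k].mean(0).round(1))
E
```

```text
23.2 [673.1793331   14.55639765 278.9205691 ] [ 0.02064875 -0.04041384 -0.18905128] 42.654483166673685
top 820 top plane [ 5.060000e-02 -1.500000e-03  1.536461e+02] y [ 2.6 56.5] x [-101.8  -13.4]
  grip top 44 188.07855754791174 [-7.21760701 26.93019333] [17.79655993 35.57648072]
   knob 31 [533.2  33.3  66.1]
side 850 top plane [ 6.000000e-02 -6.700000e-03  1.544699e+02] y [-56.6  58.3] x [-102.   -12.5]
  grip top 81 188.38512586152243 [-7.69151327  5.90189114] [-30.42013031  36.04267009]
   knob 23 [533.4  34.1  65.5]
   dgrip 21 [528.4 -27.2  91.2]
wrist 13205 top plane [ 5.780000e-02 -4.000000e-04  1.549212e+02] y [-53.7  56.1] x [-100.5  -13.4]
  grip top 1528 190.04879797348391 [-4.85404995  3.64887667] [-32.32550312  35.43389585]
   knob 56 [530.9  32.9  67.3]
   dgrip 203 [530.1 -26.7  92.3]
```

step_arm --plan '[{"dx":0,"dy":0,"dz":-0.05,"ax":0,"ay":0,"az":0,"gripper":0.5},{"dx":0,"dy":0,"dz":0,"ax":0,"ay":0,"az":0,"gripper":0.5},{"dx":0,"dy":0,"dz":0,"ax":0,"ay":0,"az":0,"gripper":0.5},{"dx":0,"dy":0,"dz":0,"ax":0,"ay":0,"az":0,"gripper":0.5},{"dx":0,"dy":0,"dz":0,"ax":0,"ay":0,"az":0,"gripper":0.5},{"dx":0,"dy":0,"dz":0,"ax":0,"ay":0,"az":0,"gripper":0.5}]'

```text
clock: 24.1
eef_pos: [671.4, 14.1, 290.4]
tool_rot: [-3.141, -0.0, 1.673]
force: [0.0, 0.0, 0.2]
width: 42.4
gripper_force: 0.0
```

```bash
python3 - <<'E'
from h import *
a=0.102;R2=np.array([[np.cos(a),np.sin(a)],[-np.sin(a),np.cos(a)]]);o=np.array([670.7,16.8])
for n in('top','side','wrist'):
    im=grab(n);C=cloud(im);q=(C[:,:2]-o)@R2.T
    m=(q[:,0]>-105)&(q[:,0]<-12)&(abs(q[:,1])<60)&(C[:,2]>140)&(C[:,2]<165)
    A=np.c_[q[m],np.ones(m.sum())];print(n,m.sum(),np.linalg.lstsq(A,C[m,2],rcond=None)[0].round(4))
    k=(q[:,0]>-110)&(q[:,0]<-85)&(abs(q[:,1])<60)&(C[:,2]>62)&(C[:,2]<145)
    if k.sum()>20: print('front leg x at z=64 (tilt)',np.polyfit(C[k,2]-64,q[k,0],1).round(4))
E
```

```text
top 841 [5.890000e-02 1.240000e-02 1.535102e+02]
front leg x at z=64 (tilt) [-2.51000e-02 -9.76921e+01]
side 861 [ 6.380000e-02 -8.600000e-03  1.546924e+02]
front leg x at z=64 (tilt) [-5.48000e-02 -9.61161e+01]
wrist 12072 [ 5.760000e-02 -5.000000e-04  1.549095e+02]
front leg x at z=64 (tilt) [-7.55000e-02 -9.05722e+01]
```

```bash
python3 -c "
from cell import ctrl
print(ctrl.finish_job())"
```

```text
the job is handed in; nothing more can be done
None
```

I've handed the job in at about 24 s of the 72 s limit; no verdict came back, so this rests on my measurements: dial wound back to its stop then six clicks up, lever closed, guard seated in the clip and released (leaning about 0.06 rad, limit 0.1), and the other items not touched.

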